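# Build a cooling stack in the assembly nest

## Robot

A 6-joint arm with a two-finger parallel gripper is mounted at the origin on the work surface. World frame = base frame: x ahead of the robot, y to its left, z up, the work surface at z = 0. Lengths are in m, angles in rad, forces in N, time in s.
With the tool pointing down it reaches from about 0.2 to 0.875 m from the base axis. Payload 3.4 kg.
Tool frame: the origin (TCP) lies between the finger pads; the fingertips stand 25 mm ahead of it and the grasp point (between the pads) lies 6 mm ahead of it (r.nose_length is the z of the fingertips in the tool frame, in m); z points along the fingers, y is the line along which they close (so a half turn about z gives the same grasp; the last joint's range is limited). The gripper opens to 94 mm and grips with 3 to 60 N. Pads are 16 mm wide; open, the fingers measure 119 mm over their backs; the gripper's body (75 mm by 177 mm) begins 78 mm behind the grasp point.
Start: joints at [1.002, 0.276, 1.505, -0, 1.361, -0.121], TCP at [0.249, 0.518, 0.23] pointing down, gripper open.
Joint ranges: [-2.89, 2.89], [-0.75, 2.08], [0.22, 2.7], [-1.18, 4.32], [0.11, 2.71], [-2.7, 2.7]. Speed limits (rad/s): [2.57, 2.57, 3.14, 3.14, 3.14, 3.14].

## Interface

Orientations are given as a unit quaternion [w, x, y, z].
In Python, from plant import r, gripper_to, inverse_kinematics, vision, models, telemetry gives the robot as it stands. Calls block until the motion is done:
- r.move_to(position, orientation): joint-space move of the TCP to a pose.
- r.move_l(position, rot=None, vel=0.15, guard=None): straight line of the TCP; rot=None keeps the orientation; vel is the mean speed in m/s. With guard (N) it stops when the force on the tool has changed by that much, and returns True; else False.
- r.movej(angles): joint-space move.
- gripper_to(opening, f_grip=None): finger opening in m; f_grip is the grip in N (None keeps the last); returns when the fingers have stopped.
- r.hold(seconds).
- inverse_kinematics(position, orientation): joint angles nearest the present ones, or None.
- vision.snapshot(name): name is "side" or "top" or "wrist"; returns the picture (400x640x3 uint8, red, green, blue); there is no depth.
- vision.get_calibration(name): a dict with "fx", "fy", "cx", "cy" (pixels), "position" and "orientation" of the camera in the world. Camera axes: x right, y down, z forward; pixel columns grow to the right and rows downward; lengths in m; the calibration is good to about 2 mm. A picture is of the moment at which its call begins: read the wrist's pose just before it. get_calibration takes no time and is no camera call; for the wrist camera it gives the pose at the moment of the call.
A pose or a line that the arm cannot do raises r.PlanningError and nothing moves.
- r.sign_off(): hands the job in; it is judged then, once.
Trained networks look in the newest picture that a camera, given by its name, has taken for a name from the list of things; names that differ only in an ending like _2 or _b are one class to them, and where a whole thing is asked for, a point or a joint stands for the part that bears it (a point fixed in the world has none). Each returns a list of dicts, best first, with "score" (0 to 1); they miss things now and then, are a little off and sometimes report something else, mostly with a low value. They report only what shows in the picture. A call takes as long as a camera call. They do not tell look-alikes from the thing itself.
- models.boxes_of(thing, camera): "at" ([x, y, z] in m, in world coordinates, good to about 4 mm: the middle of the surface that is visible of it).
- models.regions_of(thing, camera): "pixels" (400x640 bool, what is visible of it).
- models.mark_of(thing, camera): "at" ([x, y, z] in m, in world coordinates, good to about 4 mm: a listed point, or the origin of a listed thing).
Readings, each from a call of its own:
- telemetry.current_t(): time.
- telemetry.current_joints(): joint angles.
- telemetry.current_dq(): joint speeds.
- telemetry.current_joint_efforts(): joint torques, N m.
- telemetry.current_ee_pos(): TCP position.
- telemetry.current_tool_rot(): TCP orientation.
- telemetry.current_wrist_force(): force on the tool from outside, world axes, zero at the start.
- telemetry.current_torque(): the same for the moment, N m.
- telemetry.current_opening(): finger opening in m.
- telemetry.current_finger_force(): force on a finger pad.
Only numpy, scipy, OpenCV 4.12 (cv2) and the standard library are available. Lean on these libraries where they do the work, as an engineer would, in place of code of your own. Each camera call takes 0.05 s, during which the arm holds its last target. There are 200 camera calls.

## Task

Build the cooling stack in the blue nest, not the yellow one, one piece at a time and letting go of each: first the silver heat sink, flat on the nest's floor between its rails; then the black finned spreader, its fins slid fully down between the heat sink's fins; then the green circuit board; and last the steel weight, set down gently on the green board. Each piece should lie flat, centred and square on the one below, lengthwise along it; leave the red circuit board where it is.

Things in the scene. Friction and masses are not known exactly. Their poses are not given: they have to be found in the camera images.
- blue_nest: Blue assembly nest: plate 140 (x) x 110 (y) x 10 mm fixed to the bench; its top is the floor, 10 mm above the bench. Four rails stand 6 mm above it around a space of 96 mm (x) by 68 mm (y), open at the corners. Origin: centre of the plate's underside, z up. The stack is built on its floor.
- yellow_nest: Yellow assembly nest: plate 140 (x) x 110 (y) x 10 mm fixed to the bench; its top is the floor, 10 mm above the bench. Four rails stand 6 mm above it around a space of 96 mm (x) by 68 mm (y), open at the corners. Origin: centre of the plate's underside, z up. Not used in this job.
- heat_sink: Silver aluminium heat sink, fins up, 86 (x) x 58 (y) x 30 mm high: plate 8 mm thick, four fins along x, 4 mm thick, 22 mm tall, at y = -27, -9, 9, 27 mm (three 14 mm gaps, open at the ends). Outer fins are flush with the long sides, 58 mm apart along y, gripped at any height. Loose, 180 g. Origin: centre of the underside, z up; ends equivalent.
- finned_spreader: Black finned spreader, fins down, 86 (x) x 62 (y) x 32 mm high; from above a flat black plate with 4 steel dots. Plate 12 mm thick, gripped by its long sides (62 mm, along y); below it three 5 mm fins along x, 20 mm tall, at y = -18, 0, 18 mm. Interlaced, its origin is 10 mm above the heat sink's. Loose, 220 g. Origin: centre, at the fin tips, z up; ends equivalent.
- green_board: Green circuit board face up in a flat light-grey carrier, 80 (x) x 56 (y) x 12 mm high; the components are level with the rim, so its top is flat. Gripped by the long sides, 56 mm apart along y. Loose, 70 g. Origin: centre of the underside, z up; ends equivalent.
- red_board: Red circuit board face up in a flat light-grey carrier, 80 (x) x 56 (y) x 12 mm high; the components are level with the rim, so its top is flat. Gripped by the long sides, 56 mm apart along y. Loose, 70 g. Origin: centre of the underside, z up; ends equivalent. Not part of this job: leave it where it lies.
- weight: Steel hold-down weight: block 70 (x) x 50 (y) x 15 mm with an upright round dark knob on the middle of its top, 22 mm in diameter, 28 mm tall (15 to 43 mm above the underside), by which it is gripped. Loose, 400 g. Origin: centre of the underside, z up; ends equivalent.
There are look-alikes about, which are no part of the job. What is shaped like the green_board but pink is not meant. What is shaped like the weight but turquoise is not meant.

How it is judged:
On the way, in this order (a step that is already met when the one before it is completed fails the run):
1. the silver heat sink lies flat on the floor of the blue nest, between its rails, released (horizontal distance between heat_sink and blue_nest below 0.01 m and z of heat_sink in the frame of blue_nest between 0.007 and 0.013 m and angle between the x axis of heat_sink and the x axis of blue_nest, either way round below 0.17 rad and angle between heat_sink's own z axis and vertical below 0.08 rad and linear speed of heat_sink below 0.03 m/s and contact force between the fingers and heat_sink below 0.3 N), for 0.2 s.
2. the black spreader is fully interlaced with the heat sink, released (all of step 1 and horizontal distance between finned_spreader and heat_sink below 0.01 m and z of finned_spreader in the frame of heat_sink between 0.007 and 0.013 m and angle between the x axis of finned_spreader and the x axis of heat_sink, either way round below 0.15 rad and angle between finned_spreader's own z axis and vertical below 0.08 rad and linear speed of finned_spreader below 0.03 m/s and contact force between the fingers and finned_spreader below 0.3 N), for 0.2 s.
3. the green board lies flat and square on the spreader, released (all of step 2 and horizontal distance between green_board and finned_spreader below 0.012 m and z of green_board in the frame of finned_spreader between 0.029 and 0.035 m and angle between the x axis of green_board and the x axis of finned_spreader, either way round below 0.25 rad and angle between green_board's own z axis and vertical below 0.08 rad and linear speed of green_board below 0.03 m/s and contact force between the fingers and green_board below 0.3 N), for 0.2 s.
4. the steel weight stands flat and square on the green board, released (all of step 3 and horizontal distance between weight and green_board below 0.012 m and z of weight in the frame of green_board between 0.009 and 0.015 m and angle between the x axis of weight and the x axis of green_board, either way round below 0.35 rad and angle between weight's own z axis and vertical below 0.08 rad and linear speed of weight below 0.03 m/s and contact force between the fingers and weight below 0.3 N), for 0.2 s.
At the end, for the whole second after the job is handed in: Stacked in the blue nest, level within 0.08 rad, released, at rest, heights within 3 mm: heat sink (10 mm, 0.17 rad off the nest), interlaced spreader (10 mm, 0.15 rad off the sink), green board (12 mm, 0.25 rad off the spreader), weight (12 mm, 0.35 rad off the board) (all of step 4); the robot touches nothing.
It fails at once if the red board is moved by more than 20 mm (distance of red_board from where it was at the start of the episode above 0.02 m).
It fails at once if the weight hits or is pressed on the green board with more than 80 N (contact force between weight and green_board above 80 N).
It also fails if it takes over 128 s, if anything falls off the work surface, if the arm or the gripper's body presses on something with over 40 N, if the wrist force passes 120 N, or if a joint passes its speed limit or range.

## Working session

There is one attempt and no reset: what is moved stays moved. The work goes in short steps, each a Python script; the robot and the scene stay as the last script left them, time stands still between calls to the robot, and variables do not carry over. Pictures are saved under pics/ and viewed, at most 14 in all, crops included, and the job is handed in when it is done.

```bash
mkdir -p pics; ls; python3 - <<'E'
from plant import r, vision, models, telemetry
import cv2
for n in ["top","side"]:
    im=vision.snapshot(n); cv2.imwrite(f"pics/{n}0.png",im[:,:,::-1]); c=vision.get_calibration(n); print(n,c)
    for t in ["blue_nest","yellow_nest","heat_sink","finned_spreader","green_board","red_board","weight"]:
        if n=="top":
            for f in (models.mark_of,):
                print(t,[(round(d["score"],2),[round(float(v),4) for v in d["at"]]) for d in f(t,n)])
E
```

```text
pics
top {'fx': 386.94794017858106, 'fy': 386.94794017858106, 'cx': 312.35698093126496, 'cy': 197.09425113174126, 'position': array([0.28709576, 0.0223504 , 1.09960444]), 'orientation': array([ 0.06030252, -0.70349052,  0.7046954 , -0.0697788 ])}
blue_nest [(0.73, [0.6077, 0.1551, 0.0041])]
yellow_nest [(0.88, [0.6341, -0.1524, -0.0013])]
heat_sink [(0.64, [0.4324, 0.1996, -0.0031])]
finned_spreader [(0.62, [0.5387, 0.3511, -0.0021])]
green_board [(0.74, [0.4686, -0.0972, 0.0005])]
red_board [(0.7, [0.5026, -0.3544, -0.0039])]
weight [(0.75, [0.4041, -0.2143, 0.0024]), (0.74, [0.286, -0.2013, 0.0015]), (0.42, [0.4353, 0.024, 0.0008])]
side {'fx': 366.1084982007791, 'fy': 366.1084982007791, 'cx': 327.02665300453475, 'cy': 199.77744501044896, 'position': array([ 0.28396116, -0.64260908,  0.58713761]), 'orientation': array([-0.41810025,  0.89707277, -0.12590996,  0.06781823])}
```

View pics/top0.png

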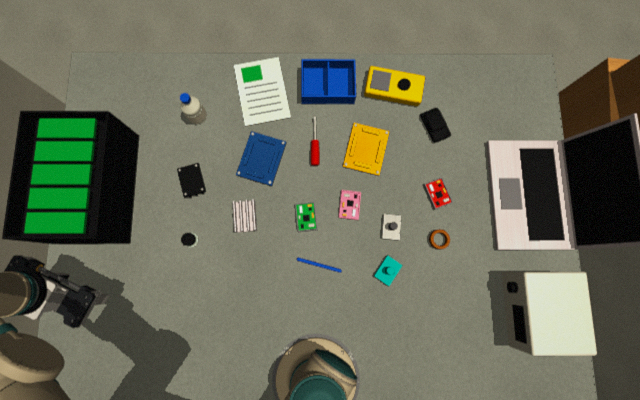

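View pics/side0.png

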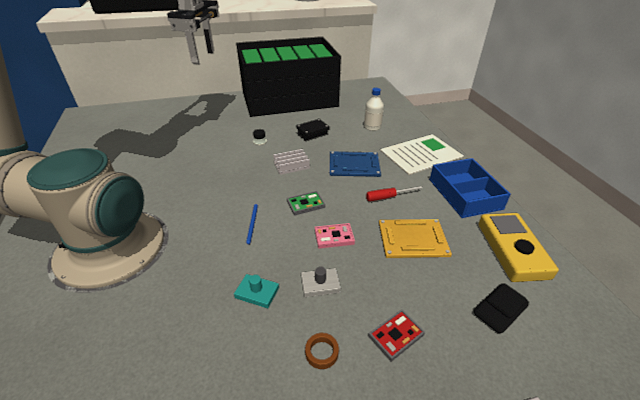

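The top view shows up = +x and left = +y: heat sink at (244,216), spreader (191,180), green board (306,216), pink look-alike (349,205), steel weight (391,227), turquoise look-alike (388,270), blue nest (261,158), and red board (437,193). Next I'll measure each piece with the wrist camera.

```bash
cat > h.py <<'E'
import numpy as np, cv2
from scipy.spatial.transform import Rotation as R
from plant import r, gripper_to, inverse_kinematics, vision, models, telemetry
def mat(q): return R.from_quat(np.asarray(q)[[1,2,3,0]]).as_matrix()
def down(yaw):
    q=(R.from_euler('z',yaw)*R.from_euler('x',np.pi)).as_quat(); return q[[3,0,1,2]]
def campose():
    c=vision.get_calibration("wrist"); return c,np.array(c["position"]),mat(c["orientation"])
def mount():
    c,p,Rc=campose(); Rt=mat(telemetry.current_tool_rot())
    return Rt.T@(p-telemetry.current_ee_pos()), Rt.T@Rc
def to_plane(c,p,Rc,uv,z):
    uv=np.asarray(uv,float).reshape(-1,2)
    d=np.c_[(uv[:,0]-c["cx"])/c["fx"],(uv[:,1]-c["cy"])/c["fy"],np.ones(len(uv))]@Rc.T
    return (p+d*((z-p[2])/d[:,2])[:,None])[:,:2]
def look_at(xy,z=0.32,yaw=0.):
    """camera straight above xy"""
    off,_=mount(); o=R.from_euler('z',yaw).as_matrix()@R.from_euler('x',np.pi).as_matrix()@off
    r.move_to(np.r_[np.asarray(xy)-o[:2],z],down(yaw))
def measure(thing,ztop,save=None,near=None,rad=.05):
    """centre, yaw of long side, sizes of the outline at height ztop"""
    c,p,Rc=campose(); im=vision.snapshot("wrist")
    if save: cv2.imwrite(f"pics/{save}.png",im[:,:,::-1])
    out=[]
    for d in models.regions_of(thing,"wrist"):
        m=d["pixels"].astype(np.uint8)
        cs=cv2.findContours(m,cv2.RETR_EXTERNAL,cv2.CHAIN_APPROX_NONE)[0]
        if not cs: continue
        k=max(cs,key=cv2.contourArea)
        w=to_plane(c,p,Rc,k,ztop)
        (cx,cy),(a,b),t=cv2.minAreaRect((w*1000).astype(np.float32))
        if a<b: a,b,t=b,a,t+90
        yaw=(np.radians(t)+np.pi/2)%np.pi-np.pi/2
        col=np.median(im[m>0],axis=0)
        out.append(dict(xy=np.array([cx,cy])/1000,yaw=yaw,size=(round(a,1),round(b,1)),score=round(d["score"],2),col=col))
    return out
E
python3 - <<'E'
from h import *
off,Rm=mount(); print(off.round(3),Rm.round(3),campose()[0])
for i,(t,xy,z) in enumerate([("finned_spreader",(.539,.351),.032),("heat_sink",(.432,.2),.03),("blue_nest",(.608,.155),.01)]):
    look_at(xy,z=.3); print(telemetry.current_t(),campose()[1].round(3))
    print(t,measure(t,z,save="w_"+t))
E
```

```text
[ 0.074 -0.    -0.155] [[-0.    -0.967 -0.255]
 [ 1.    -0.     0.001]
 [-0.001 -0.255  0.967]] {'fx': 321.47299996711126, 'fy': 321.47299996711126, 'cx': 319.53223776422794, 'cy': 196.1889932490201, 'position': array([0.18237612, 0.54999289, 0.38512967]), 'orientation': array([0.10852951, 0.83951663, 0.52792817, 0.06873873])}
2.3667 [0.539 0.351 0.455]
finned_spreader [{'xy': array([0.53766425, 0.35078741]), 'yaw': np.float64(0.28753201538447204), 'size': (87.8, 64.2), 'score': 0.96, 'col': array([47., 45., 43.])}]
3.2333 [0.433 0.201 0.455]
heat_sink [{'xy': array([0.43640533, 0.19850493]), 'yaw': np.float64(0.09133704606925375), 'size': (86.0, 58.1), 'score': 0.76, 'col': array([230., 215., 207.])}]
4.0917 [0.607 0.156 0.454]
blue_nest [{'xy': array([0.60786005, 0.1567623 ]), 'yaw': np.float64(-0.3030976926132807), 'size': (140.1, 110.8), 'score': 0.95, 'col': array([ 31.,  82., 144.])}]
```

```bash
cat >> h.py <<'E'
def best_yaw(xy,z,yaw):
    c=[]
    for y in (yaw,yaw+np.pi,yaw-np.pi):
        q=inverse_kinematics(np.r_[xy,z],down(y))
        if q is not None: c.append((abs(q[5]),y))
    return min(c)[1]
NOSE=float(r.nose_length)
def pick(xy,yaw,tip,open_=.094,f=30,lift=.2):
    """tip = fingertip height over the bench"""
    z=tip+NOSE; y=best_yaw(xy,z,yaw); gripper_to(open_,f)
    r.move_to(np.r_[xy,z+.1],down(y))
    hit=r.move_l(np.r_[xy,z],vel=.1,guard=15)
    gripper_to(0.,f); o=telemetry.current_opening()
    r.move_l(np.r_[xy,lift+NOSE],vel=.15)
    print("pick hit",hit,"opening",round(o,4),"lifted",round(telemetry.current_opening(),4),"t",telemetry.current_t())
def place(xy,yaw,tip,guard=6,rel=.02,above=.06):
    z=tip+NOSE; y=best_yaw(xy,z,yaw)
    r.move_to(np.r_[xy,z+above],down(y))
    r.move_l(np.r_[xy,z+.008],vel=.08); r.hold(.3)
    hit=r.move_l(np.r_[xy,z-.003],vel=.015,guard=guard)
    p=telemetry.current_ee_pos(); print("place hit",hit,"dz mm",((p[2]-z)*1000).round(1),"F",telemetry.current_wrist_force().round(1))
    gripper_to(telemetry.current_opening()+rel); r.hold(.2)
    r.move_l(np.r_[xy,z+.12],vel=.15); print("t",telemetry.current_t())
E
python3 - <<'E'
from h import *
pick((.4364,.1985),.0913,.010)
place((.6079,.1568),-.303,.020)
look_at((.6079,.1568),z=.3)
print(measure("heat_sink",.04,save="sink1")); print(measure("blue_nest",.01))
E
```

```text
pick hit False opening 0.0576 lifted 0.0577 t 10.25
place hit True dz mm 0.1 F [-0.   0.2  4.2]
t 14.4417
[{'xy': array([0.60817798, 0.1571868 ]), 'yaw': np.float64(-0.30514007085326256), 'size': (86.3, 59.9), 'score': 0.88, 'col': array([237., 227., 219.])}]
[{'xy': array([0.60709821, 0.15760165]), 'yaw': np.float64(-0.2993654055035897), 'size': (141.1, 111.2), 'score': 0.91, 'col': array([ 31.,  83., 145.])}]
```

View pics/sink1.png

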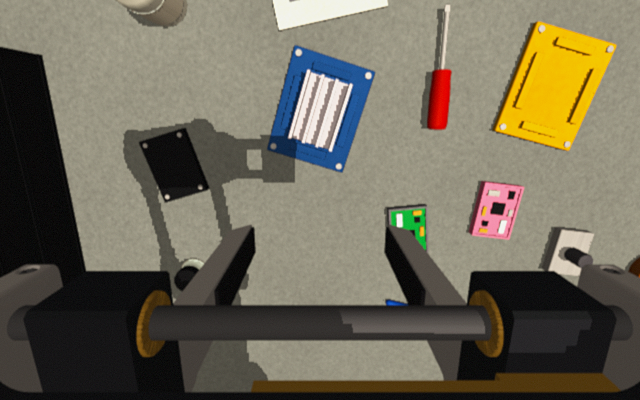

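The sink sits centred in the blue nest around (320,108). Next is the spreader, with a fully guarded descent.

```bash
sed -i 's/    r.move_l(np.r_\[xy,z+.008\],vel=.08); r.hold(.3)/    if r.move_l(np.r_[xy,z+.008],vel=.05,guard=8): print("EARLY",telemetry.current_ee_pos()[2]-z); raise SystemExit\n    r.hold(.3)/' h.py
python3 - <<'E'
from h import *
pick((.5377,.3508),.2875,.017,f=35)
place((.6080,.1570),-.304,.037)
look_at((.6079,.1568),z=.32)
print(measure("finned_spreader",.052,save="spr1"))
look_at((.4686,-.0972),z=.3); print(measure("green_board",.012))
look_at((.404,-.214),z=.3); print(measure("weight",.015,save="wt"))
E
```

```text
pick hit False opening 0.0615 lifted 0.0617 t 23.3
place hit True dz mm 0.2 F [ 0.5 -0.1  5.1]
t 27.95
[{'xy': array([0.60772083, 0.15700462]), 'yaw': np.float64(-0.3025163245473159), 'size': (86.0, 62.6), 'score': 0.78, 'col': array([33., 31., 30.])}]
[{'xy': array([ 0.46909967, -0.09917493]), 'yaw': np.float64(-0.12078926913719812), 'size': (80.1, 55.4), 'score': 0.88, 'col': array([239., 146., 172.])}, {'xy': array([0.43496198, 0.024685  ]), 'yaw': np.float64(0.10883139288187627), 'size': (82.1, 61.2), 'score': 0.78, 'col': array([ 22., 101.,  48.])}]
[{'xy': array([ 0.40483569, -0.21532683]), 'yaw': np.float64(-0.11315145628890555), 'size': (69.5, 49.4), 'score': 0.74, 'col': array([222., 211., 193.])}, {'xy': array([ 0.28510953, -0.20196353]), 'yaw': np.float64(-0.6059121580446316), 'size': (72.7, 52.5), 'score': 0.62, 'col': array([  0., 177., 158.])}]
```

View pics/wt.png

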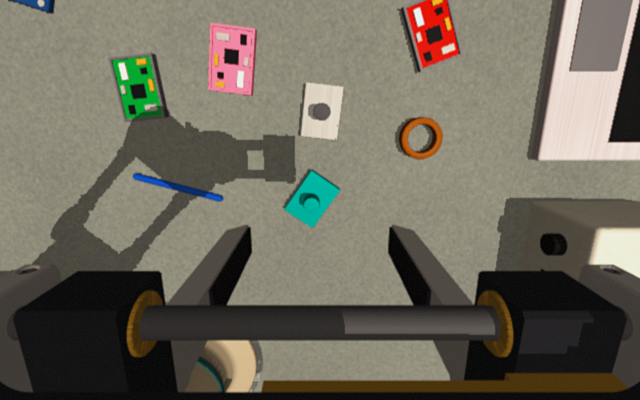

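The spreader seated at the expected height. The picture shows the steel weight at (321,110) and the turquoise decoy at (311,198). The best "green_board" hit was the pink decoy; the real green board is at (138,88), near (0.435, 0.025).

```bash
python3 - <<'E'
from h import *
look_at((.435,.0247),z=.3); m=measure("green_board",.012); print(m)
g=[d for d in m if d["col"][1]>d["col"][0]+30 and np.hypot(*(d["xy"]-[.435,.0247]))<.02][0]
pick(g["xy"],g["yaw"],.003,f=20)
place((.6079,.1570),-.303,.055)
look_at((.6079,.157),z=.32)
print(measure("green_board",.064,save="grn1"))
E
```

```text
[{'xy': array([ 0.46920325, -0.09776518]), 'yaw': np.float64(-0.12207690752425115), 'size': (80.5, 59.8), 'score': 0.85, 'col': array([237., 151., 174.])}]Traceback (most recent call last):
  File "<stdin>", line 3, in <module>
IndexError: list index out of range
```

The network missed the green board in that frame, so I'll retry from slightly shifted views.

```bash
python3 - <<'E'
from h import *
g=[]
for dx,z in ((0.,.27),(.01,.25),(0,.33)):
    look_at((.435+dx,.0247),z=z); m=measure("green_board",.012,save=f"g{int(z*100)}")
    g=[d for d in m if d["col"][1]>d["col"][0]+30 and np.hypot(*(d["xy"]-[.435,.0247]))<.02]
    if g: break
print(g); g=g[0]
assert abs(g["size"][0]-80)<4 and abs(g["size"][1]-56)<4
pick(g["xy"],g["yaw"],.003,f=20)
place((.6079,.1570),-.303,.055)
look_at((.6079,.157),z=.32)
print(measure("green_board",.064,save="grn1"))
E
```

```text
[{'xy': array([0.43462961, 0.02601446]), 'yaw': np.float64(0.09747895301087062), 'size': (82.0, 56.1), 'score': 0.77, 'col': array([ 30., 175.,  57.])}]
pick hit False opening 0.0557 lifted 0.0556 t 38.1833
place hit True dz mm 0.0 F [0.4 0.4 4.3]
t 44.05
[{'xy': array([0.60720367, 0.15720082]), 'yaw': np.float64(-0.314810541403558), 'size': (80.3, 56.6), 'score': 0.78, 'col': array([ 31., 181.,  59.])}, {'xy': array([ 0.48505762, -0.06753665]), 'yaw': np.float64(-0.1225224543746215), 'size': (75.2, 56.7), 'score': 0.65, 'col': array([237., 140., 159.])}]
```

View pics/grn1.png

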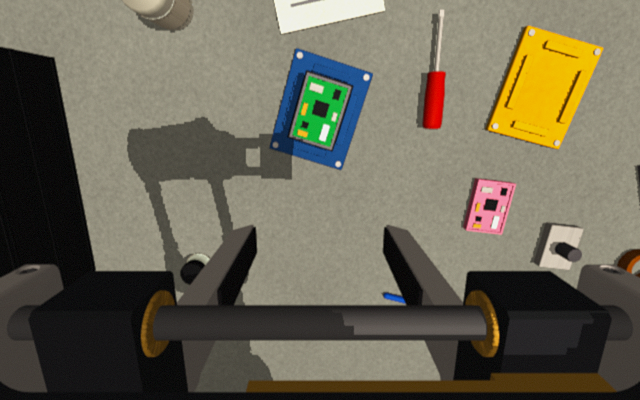

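The green board is centred on the stack at (320,110). The weight goes last.

```bash
python3 - <<'E'
from h import *
pick((.4048,-.2153),-.113,.018,open_=.06,f=35)
place((.6076,.1571),-.306,.082,guard=5)
look_at((.6079,.157),z=.32)
print(measure("weight",.079,save="wt1")); 
im=vision.snapshot("side"); cv2.imwrite("pics/side1.png",im[40:240,220:480,::-1].repeat(3,0).repeat(3,1))
E
```

```text
pick hit False opening 0.021 lifted 0.0211 t 51.8417
place hit True dz mm 0.1 F [-0.7 -0.3  5.9]
t 57.4417
[{'xy': array([0.60732556, 0.15682036]), 'yaw': np.float64(-0.3048403320725743), 'size': (70.0, 51.2), 'score': 0.86, 'col': array([229., 219., 202.])}, {'xy': array([ 0.34875281, -0.15030121]), 'yaw': np.float64(0.9465880523243388), 'size': (39.6, 29.9), 'score': 0.53, 'col': array([  0. , 120.5, 105. ])}]
```

View pics/side1.png

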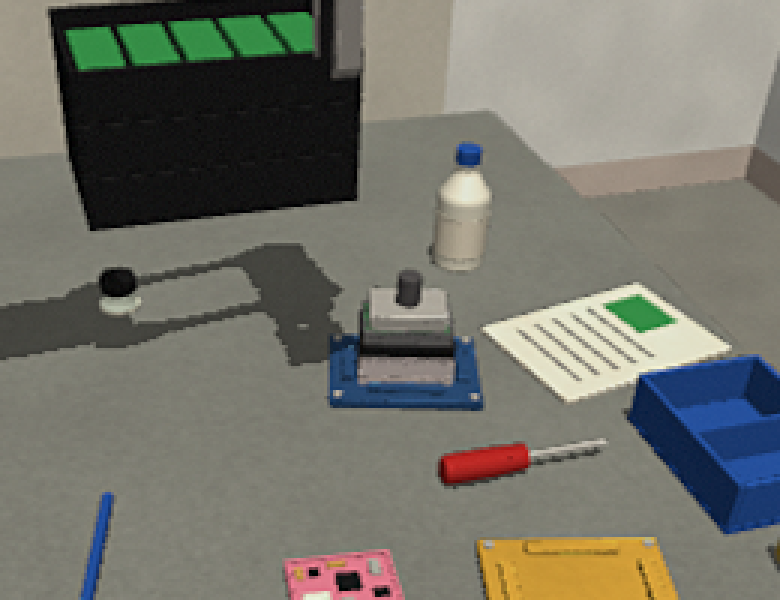

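The side view shows the full stack level and square in the blue nest, around (405,340), with the gripper clear of it.

```bash
python3 -c "
from plant import r
print(r.sign_off())"
```

```text
the job is handed in; nothing more can be done
None
```

The cooling stack (heat sink, spreader, green board, weight) is built in the blue nest, centred and square to within about 1 mm by the wrist camera; I left the red board alone and handed the job in at about 58 s, but no verdict came back.

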